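# Load the sample carrier: tall bottle at the back, then the jar in front

### The job

Load the grey two-pocket sample carrier: first stand the tallest bottle in the back pocket (the one farther from the robot, by the carrier's high wall), then stand the short jar in the front pocket, so that nothing has to be reached over one already loaded. They are glass: keep them upright and set each one down on the pocket floor gently rather than dropping it. Leave the medium bottle standing where it is.

Things in the scene. Friction and masses are not known exactly. Their poses are not given: they have to be found in the camera images.
- carrier: Grey tray fixed to the bench, 195 mm (x) by 90 mm (y), two open pockets in line. Origin: centre of its underside, at bench height; x points to its back, away from the robot, within 20 degrees of the robot's x. Floor and walls 5 mm thick. Pockets 90 (x) by 80 (y) mm inside, centred at x = +47.5 mm (back) and -47.5 mm (front), y = 0. Back end wall 45 mm high; other walls and divider 22 mm.
- tall_bottle: Tallest bottle, upright, amber glass, paper label, white cap; 150 mm high. Round body 52 mm wide, straight up to 112 mm; neck 32 mm wide; cap 39 mm wide from 128 to 150 mm. Origin: centre of its underside, z up. 0.18 to 0.35 kg. Starts on the bench beside the carrier, in one of four places (two left, two right).
- short_jar: Short amber glass jar, upright, paper label, white lid as wide as the jar: a plain cylinder 56 mm in diameter, 62 mm high. Origin: centre of its underside, z up. 0.1 to 0.21 kg. On the bench at another of the four places.
- medium_bottle: Medium bottle, a smaller copy of the tall one: 100 mm high, 46 mm wide. Origin: centre of its underside, z up. Bystander at another of the four places. The fourth place holds a blue mug, 85 mm high, 76 mm wide plus handle (no part of the job). Neighbours stand at least 120 mm apart, centre to centre.
Mind the look-alikes: they are no part of the job. What is shaped like the short_jar but brown is not meant.

How it is judged:
By the outcome, as a careful person would: the job done as asked, in the order asked, and still so for the second after the job is handed in, with the robot touching nothing.
It also fails if it takes over 59 s, if anything falls off the work surface, if the arm or the gripper's body presses on something with over 40 N, if the wrist force passes 120 N, or if a joint passes its speed limit or range.

### The arm

A 6-joint arm with a two-finger parallel gripper is mounted at the origin on the work surface. World frame = base frame: x ahead of the robot, y to its left, z up, the work surface at z = 0. Lengths are in m, angles in rad, forces in N, time in s.
With the tool pointing down it reaches from about 0.25 to 0.725 m from the base axis. Payload 4 kg.
Tool frame: the origin (TCP) lies at the very end of the fingers, on their centre line; the grasp point (between the pads) lies 19 mm behind it (ctrl.grip_depth is the distance from the TCP to the grasp point, in m); z points along the fingers, y is the direction in which the jaws open and shut (so a half turn about z gives the same grasp; the last joint's range is limited). The gripper opens to 85 mm and grips with 20 to 120 N. Pads are 22 mm wide; open, the fingers measure 114 mm over their backs; the gripper's body (76 mm by 85 mm) begins 54 mm behind the grasp point. The pads swing forward as they close: fully open they stand 13 mm farther back than shut.
Start: joints at [1.12, 0.241, 0.005, 1.335, 0, 1.571], TCP at [0.218, 0.45, 0.231] pointing down, gripper open.
Joint ranges: [-2.72, 2.72], [-1.05, 1.87], [-1.09, 1.28], [-1.99, 2.15], [-1.42, 1.44], [-3.14, 3.14]. Speed limits (rad/s): [2.79, 2.79, 3.14, 3.14, 3.14, 3.14].

### API

Orientations are given as a unit quaternion [x, y, z, w].
In Python, from cell import ctrl, read_camera, camera_info gives the robot as it stands.
- The arm moves only by the tool arm_command, never from a script. Its argument "series" is a list of rows, each an object of numbers: "gripper": the opening, from 0 (shut) to 1 (fully open); "dx", "dy", "dz": the shift along the tool's x, y, z normalised to -1 to 1, where 1 is 40 cm; "twist": the turn about the tool's z normalised to -1 to 1, where 1 is 180 degrees. A call has 1 to 12 rows; each row is the pose to reach, as a shift and turn from the pose commanded when the call began, along the tool's axes at that moment, turning the shorter way round; what a row does not reach only later rows make up. A row lasts 1/12 s, in which the tool goes at most 41.7 mm and 7.16 degrees, less where a joint would pass 70% of its speed; a pose out of reach is approached as far as the arm can. A call with a number of a shift or a turn outside -1 to 1 is refused whole. A call with a gripper value outside its range is refused whole. The fingers move at their own pace and stop on an object; "force" is the grip in N (left out, the last holds). Time passes only in rows, so rows that repeat a pose let the fingers close. It gives the time, the measured TCP pose, the force and the opening at its end, in the units of the state.
- ctrl.state(): the state, without advancing time (a new reading comes with each control period).
- read_camera(name): name is "side" or "top"; returns (picture, depth): 480x640x3 uint8, red, green, blue; 480x640 float32, m along the optical axis (not along the pixel's ray), 0 where there is no reading.
- camera_info(name): a dict with "intrinsics" (3x3 intrinsics, pixels), "extrinsics" (4x4, takes a point from camera to world coordinates). Camera axes: x right, y up, looking along -z (the intrinsics and any distortion apply to the point x, -y, -z); pixel columns grow to the right and rows downward; lengths in m; the calibration is good to about 2 mm. A picture is of the moment at which its call begins. camera_info takes no time and is no camera call.
- ctrl.sign_off(): hands the job in, once; it reports no verdict.
The state is a dict: "time_s": time; "joint_positions": joint angles; "joint_velocities": joint speeds; "tau": joint torques, N m; "ee_pos": TCP position; "tool_rot": TCP orientation; "wrist_force": force on the tool from outside, world axes, zero at the start; "moment": the same for the moment, N m; "gripper_width": opening from 0.0 (shut) to 1.0 (fully open).
Only numpy, scipy, OpenCV 4.12 (cv2) and the standard library are available. Lean on these libraries where they do the work, as an engineer would, in place of code of your own. Each camera call takes 0.05 s, during which the arm holds its last target. There are 200 camera calls.

## Working session

There is one attempt and no reset: what is moved stays moved. The work goes in short steps, Python scripts to look and compute and a tool call to move; the robot and the scene stay as the last step left them, time stands still between calls to the robot, and variables do not carry over. Pictures are saved under pics/ and viewed, about 8 in all and at most 12, crops included, and the job is handed in when it is done.

Besides the shell and the picture viewer there is one more tool, called after "Request:" as name(argument=value, ...), one argument or row to a line, values as JSON. arm_command: Moves the arm, as the interface text tells. Scaled input: -1 to 1 covers 40 cm each way for a shift and 180 degrees each way for a turn. Its arguments: {"type":"object","properties":{"series":{"type":"array","items":{"type":"object","properties":{"gripper":{"type":"number"},"dx":{"type":"number"},"dy":{"type":"number"},"dz":{"type":"number"},"twist":{"type":"number"}}}},"force":{"type":"number"}},"required":["series"]}

```bash
mkdir -p pics
python3 - <<'E'
from cell import ctrl, read_camera, camera_info
import cv2,numpy as np
for n in("top","side"):
    p,d=read_camera(n); cv2.imwrite(f"pics/{n}0.png",p[:,:,::-1]); np.savez(f"pics/{n}0.npz",p=p,d=d)
    c=camera_info(n); print(n,{k:np.round(v,4).tolist() if not isinstance(v,str) else v for k,v in c.items()}, (d>0).mean())
print(ctrl.state(),ctrl.grip_depth)
E
```

```text
top {'intrinsics': [[610.0874, 0.0, 312.928], [0.0, 610.0874, 245.7745], [0.0, 0.0, 1.0]], 'extrinsics': [[0.0111, 0.9972, -0.0734, 0.3977], [-0.9999, 0.0104, -0.0098, 0.0231], [-0.009, 0.0735, 0.9973, 1.408], [0.0, 0.0, 0.0, 1.0]]} 0.9958658854166667
side {'intrinsics': [[545.7339, 0.0, 327.0808], [0.0, 545.7339, 239.446], [0.0, 0.0, 1.0]], 'extrinsics': [[0.8329, 0.4057, -0.3764, 0.0866], [-0.5535, 0.6095, -0.5676, -0.596], [-0.0009, 0.6811, 0.7322, 0.8522], [0.0, 0.0, 0.0, 1.0]]} 0.995966796875
{'time_s': 0.1, 'joint_positions': array([1.12000204e+00, 2.41367281e-01, 3.87448554e-03, 1.33519193e+00,
       2.65619678e-06, 1.57080488e+00]), 'joint_velocities': array([-0.00024966, -0.00064373,  0.00432601,  0.00207063, -0.00031083,
        0.00055018]), 'tau': array([-5.04757500e-04, -3.73138154e+01,  2.53010058e+01,  1.08909019e-02,
       -9.25283189e-06, -1.58301415e-06]), 'ee_pos': array([0.2175977, 0.4495513, 0.2304931]), 'tool_rot': array([ 2.23497548e-01,  9.74704034e-01, -9.20022252e-04, -2.12313409e-04]), 'wrist_force': array([ 0.71753996, -0.57771858, -0.16944432]), 'moment': array([-0.0135981 ,  0.00147412,  0.01735358]), 'gripper_width': 0.9997270022377106} 0.0187
```

View pics/top0.png

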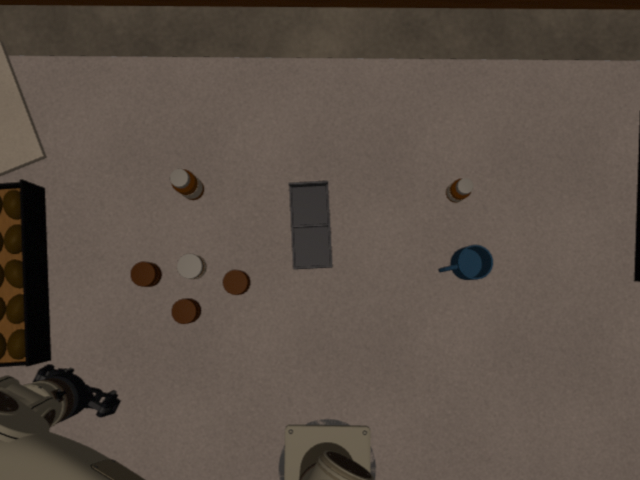

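View pics/side0.png

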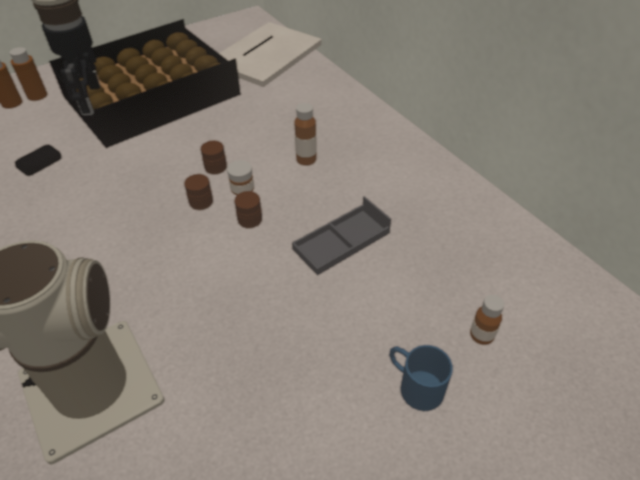

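The top view shows the following:
- Tall bottle: cap at (180,177).
- White-lidded jar: (190,266), with three brown look-alikes at (145,273), (185,311) and (236,282).
- Medium bottle: (463,185), on the right.
- Mug: (472,262).
- Carrier: (310,225).

More amber bottles stand at the far left of the side view, (5,85) and (28,75). I choose the cap at (180,177) and the white lid at (190,266).

```bash
cat > h.py <<'E'
import numpy as np,cv2
from cell import ctrl,read_camera,camera_info
def world(n,d):
    c=camera_info(n);K=c["intrinsics"];T=np.array(c["extrinsics"]);K=np.array(K)
    v,u=np.mgrid[:480,:640]
    P=np.stack([(u-K[0,2])/K[0,0]*d,-(v-K[1,2])/K[1,1]*d,-d],-1)
    return P@T[:3,:3].T+T[:3,3]
def plane(n,uv,z):
    c=camera_info(n);K=np.array(c["intrinsics"]);T=np.array(c["extrinsics"])
    r=T[:3,:3]@np.array([(uv[0]-K[0,2])/K[0,0],-(uv[1]-K[1,2])/K[1,1],-1]);o=T[:3,3]
    return o+r*(z-o[2])/r[2]
E
python3 - <<'E'
from h import *
z=np.load("pics/top0.npz");p,d=z["p"],z["d"];W=world("top",d)
print("bench z",np.median(W[280:400,300:600,2]))
m=((W[...,2]>.012)&(d>0)).astype(np.uint8)
n,l,s,c=cv2.connectedComponentsWithStats(m)
for i in range(1,n):
    if 60<s[i,4]<6000:
        q=W[l==i];zt=np.percentile(q[:,2],95);t=q[q[:,2]>zt-.008]
        lo,hi=t.min(0),t.max(0)
        print(c[i].round(),s[i,4],"zt %.3f"%zt,"mid",((lo+hi)/2).round(4)[:2],"ext",(hi-lo).round(3)[:2],"mean",t.mean(0).round(4)[:2])
hsv=cv2.cvtColor(p,cv2.COLOR_RGB2HSV)
# white caps / lids
for nm,(u,v),zt in(("tall",(180,177),.150),("jar",(190,266),.062),("med",(464,185),.100)):
    k=np.zeros((480,640),np.uint8);k[v-18:v+19,u-18:u+19]=1
    k&=((hsv[...,1]<60)&(hsv[...,2]>120)).astype(np.uint8)
    k&=(W[...,2]>zt-.012).astype(np.uint8)
    cs,_=cv2.findContours(k,0,1);cc=max(cs,key=cv2.contourArea);(x,y),r=cv2.minEnclosingCircle(cc)
    print(nm,(x,y,r),plane("top",(x,y),zt).round(4),hsv[v,u])
# carrier rect: colour mask
k=((hsv[...,2]<90)).astype(np.uint8);k[:170]=0;k[285:]=0;k[:,:270]=0;k[:,350:]=0
cs,_=cv2.findContours(k,0,1);cc=max(cs,key=cv2.contourArea);r=cv2.minAreaRect(cc);print(r)
b=cv2.boxPoints(r);print(b.round(1).tolist());B=[plane("top",q,.022) for q in b];print(np.round(B,4),np.mean(B,0).round(4))
im=cv2.resize(np.hstack([p[150:330,120:260],p[165:345,260:400]])[:,:,::-1],None,fx=2.8,fy=2.8,interpolation=2)
cv2.imwrite("pics/crop.png",im)
E
```

```text
bench z 0.0009719955034802608
[ 14. 123.] 2997 zt 0.025 mid [0.8179 0.7215] ext [0.31  0.113] mean [0.7787 0.7341]
[186. 183.] 732 zt 0.153 mid [0.6305 0.3179] ext [0.037 0.037] mean [0.6305 0.3179]
[459. 189.] 479 zt 0.104 mid [ 0.628  -0.2901] ext [0.033 0.033] mean [ 0.6279 -0.2899]
[309. 220.] 749 zt 0.047 mid [0.6424 0.0505] ext [0.011 0.088] mean [0.6417 0.0516]
[638. 254.] 170 zt 0.027 mid [ 0.4945 -0.6999] ext [0.129 0.01 ] mean [ 0.4801 -0.7002]
[470. 262.] 788 zt 0.088 mid [ 0.4658 -0.3094] ext [0.074 0.087] mean [ 0.4652 -0.3161]
[191. 266.] 598 zt 0.067 mid [0.4501 0.3099] ext [0.055 0.054] mean [0.45   0.3102]
[145. 274.] 641 zt 0.067 mid [0.4325 0.4135] ext [0.053 0.055] mean [0.4319 0.4134]
[236. 282.] 558 zt 0.067 mid [0.416  0.2086] ext [0.055 0.055] mean [0.416  0.2088]
[185. 310.] 612 zt 0.067 mid [0.35   0.3205] ext [0.053 0.054] mean [0.3506 0.3201]
[328. 455.] 3601 zt 0.292 mid [ 0.0739 -0.0244] ext [0.027 0.075] mean [ 0.0721 -0.0199]Traceback (most recent call last):
  File "<stdin>", line 17, in <module>
ValueError: max() iterable argument is empty
```

Run:
```python
from h import *
z=np.load("pics/top0.npz");p,d=z["p"],z["d"];W=world("top",d)
hsv=cv2.cvtColor(p,cv2.COLOR_RGB2HSV)
print(hsv[177,180],hsv[266,190],hsv[210,310],hsv[225,350],W[210,310],W[225,350])
for i,q in(("jar",(190,266)),("tall",(180,177))): print(i,p[q[1],q[0]])
g=p.astype(int).sum(2)
k=((g<260)).astype(np.uint8);k[:170]=0;k[285:]=0;k[:,:270]=0;k[:,350:]=0
cs,_=cv2.findContours(k,0,1);cc=max(cs,key=cv2.contourArea);r=cv2.minAreaRect(cc);print(r)
b=cv2.boxPoints(r)
for b_ in b: print(b_.round(1),plane("top",b_,.022)[:2].round(4),plane("top",b_,.045)[:2].round(4))
im=cv2.resize(np.hstack([p[150:330,120:260],p[165:345,260:400]])[:,:,::-1],None,fx=2.8,fy=2.8,interpolation=2)
cv2.imwrite("pics/crop.png",cv2.convertScaleAbs(im,alpha=1.5))
```

```text
[ 16  44 110] [ 17  41 113] [12 23 55] [ 12  53 106] [0.5839768  0.04461826 0.00488842] [ 0.55041951 -0.04841785  0.00091465]
jar [113 105  95]
tall [110 101  91]
((310.1886901855469, 224.8688507080078), (88.86994171142578, 41.75522994995117), 87.20729064941406)
[287.2 181.5] [0.6471 0.0975] [0.643  0.0963]
[328.9 179.5] [0.6527 0.0018] [0.6485 0.0022]
[333.2 268.2] [ 0.449  -0.0099] [ 0.4482 -0.0093]
[291.5 270.3] [0.4434 0.0848] [0.4426 0.0838]
```

View pics/crop.png

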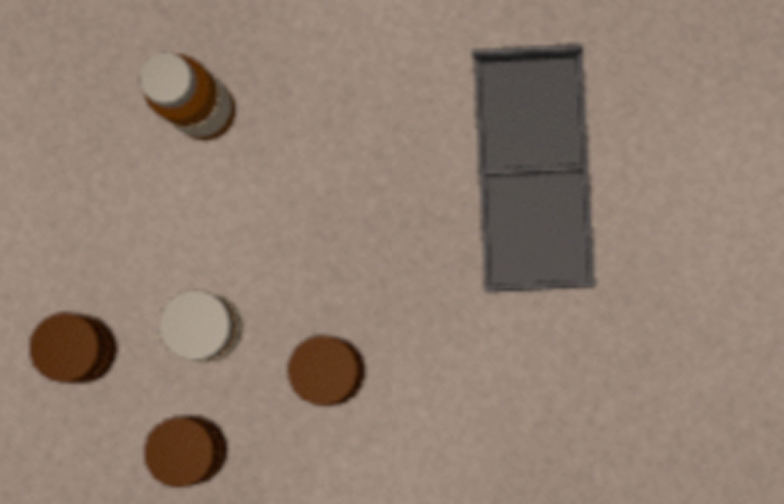

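The crop confirms both choices: the tall bottle with a white cap (left, crop (165,80)) and the white-lidded jar (crop (195,325)) among three brown ones. The carrier is yawed about 3.5°, and its high wall is at the top.

```bash
cat >> h.py <<'E'
from scipy.spatial.transform import Rotation as R
def to(x,y,z):
    s=ctrl.state();v=R.from_quat(s["tool_rot"]).inv().apply(np.array([x,y,z])-s["ee_pos"])/.4
    print("t %.2f"%s["time_s"],s["ee_pos"].round(4),"w %.3f"%s["gripper_width"],"F",s["wrist_force"].round(1),"d",v.round(4))
E
python3 -c "
from h import *
to(.43,.384,.231);to(.6305,.318,.231)"
```

```text
t 0.10 [0.2176 0.4496 0.2305] w 1.000 F [ 0.7 -0.6 -0.2] d [-0.5494  0.0838 -0.0014]
t 0.10 [0.2176 0.4496 0.2305] w 1.000 F [ 0.7 -0.6 -0.2] d [-1.0724  0.1537 -0.0016]
```

Request:
arm_command(
  series=[
    {"dx": -0.1, "dy": 0.015, "gripper": 1},
    {"dx": -0.2, "dy": 0.03, "gripper": 1},
    {"dx": -0.3, "dy": 0.045, "gripper": 1},
    {"dx": -0.4, "dy": 0.06, "gripper": 1},
    {"dx": -0.5, "dy": 0.07, "gripper": 1},
    {"dx": -0.6, "dy": 0.085, "gripper": 1},
    {"dx": -0.7, "dy": 0.1, "gripper": 1},
    {"dx": -0.8, "dy": 0.115, "gripper": 1},
    {"dx": -0.9, "dy": 0.13, "gripper": 1},
    {"dx": -0.95, "dy": 0.135, "gripper": 1},
    {"dx": -1, "dy": 0.145, "gripper": 1},
    {"dx": -1, "dy": 0.145, "gripper": 1},
  ],
  force=40,
)

```text
invalid input at $.series[0]: expected keys gripper, dx, dy, dz, twist
```

```bash
python3 -c "
from h import *
to(.6305,.318,.231);to(.6305,.318,.083);print(ctrl.state()['joint_positions'])"
```

```text
t 0.10 [0.2176 0.4496 0.2305] w 1.000 F [ 0.7 -0.6 -0.2] d [-1.0724  0.1537 -0.0016]
t 0.10 [0.2176 0.4496 0.2305] w 1.000 F [ 0.7 -0.6 -0.2] d [-1.0724  0.1544  0.3684]
[1.12000204e+00 2.41367281e-01 3.87448554e-03 1.33519193e+00
 2.65619678e-06 1.57080488e+00]
```

Request:
arm_command(
  series=[
    {"dx": -0.1, "dy": 0.015, "dz": 0, "twist": 0, "gripper": 1},
    {"dx": -0.2, "dy": 0.03, "dz": 0, "twist": 0, "gripper": 1},
    {"dx": -0.3, "dy": 0.045, "dz": 0, "twist": 0, "gripper": 1},
    {"dx": -0.4, "dy": 0.06, "dz": 0, "twist": 0, "gripper": 1},
    {"dx": -0.5, "dy": 0.07, "dz": 0, "twist": 0, "gripper": 1},
    {"dx": -0.6, "dy": 0.085, "dz": 0, "twist": 0, "gripper": 1},
    {"dx": -0.7, "dy": 0.1, "dz": 0, "twist": 0, "gripper": 1},
    {"dx": -0.8, "dy": 0.115, "dz": 0, "twist": 0, "gripper": 1},
    {"dx": -0.9, "dy": 0.13, "dz": 0, "twist": 0, "gripper": 1},
    {"dx": -0.95, "dy": 0.135, "dz": 0, "twist": 0, "gripper": 1},
    {"dx": -1, "dy": 0.145, "dz": 0, "twist": 0, "gripper": 1},
    {"dx": -1, "dy": 0.145, "dz": 0, "twist": 0, "gripper": 1},
  ],
  force=40,
)

```text
time_s: 1.1
ee_pos: [0.6064, 0.3254, 0.2289]
tool_rot: [0.226, 0.974, -0.001, -0.0]
wrist_force: [-0.7, 0.0, -1.0]
gripper_width: 1.001
```

```bash
python3 -c "
from h import *
to(.6305,.318,.231);to(.6305,.318,.083);print(ctrl.state()['joint_positions'])"
```

```text
t 1.10 [0.6064 0.3254 0.2289] w 1.001 F [-0.7  0.  -1. ] d [-0.0622  0.0098 -0.0054]
t 1.10 [0.6064 0.3254 0.2289] w 1.001 F [-0.7  0.  -1. ] d [-0.0622  0.0105  0.3646]
[ 4.93036887e-01  6.47094312e-01  6.25353556e-01  1.55067426e+00
 -1.18637983e-03  9.48316410e-01]
```

Request:
arm_command(
  series=[
    {"dx": -0.062, "dy": 0.01, "dz": 0, "twist": 0, "gripper": 1},
    {"dx": -0.062, "dy": 0.01, "dz": 0.03, "twist": 0, "gripper": 1},
    {"dx": -0.062, "dy": 0.01, "dz": 0.06, "twist": 0, "gripper": 1},
    {"dx": -0.062, "dy": 0.01, "dz": 0.1, "twist": 0, "gripper": 1},
    {"dx": -0.062, "dy": 0.01, "dz": 0.13, "twist": 0, "gripper": 1},
    {"dx": -0.062, "dy": 0.01, "dz": 0.13, "twist": 0, "gripper": 1},
  ],
)

```text
time_s: 1.6
ee_pos: [0.6247, 0.3202, 0.1751]
tool_rot: [0.223, 0.975, -0.002, -0.003]
wrist_force: [-0.7, 0.3, -0.1]
gripper_width: 0.995
```

Run:
```python
from h import *
p,d=read_camera("side");t,dt=read_camera("top")
f=lambda a:cv2.resize(a,None,fx=2.8,fy=2.8,interpolation=2)
im=np.hstack([f(p[20:200,230:370]),f(t[110:290,120:260])])[:,:,::-1]
cv2.imwrite("pics/c2.png",cv2.convertScaleAbs(im,alpha=1.5))
to(.6305,.318,.083)
```

```text
t 1.70 [0.6262 0.3209 0.1786] w 1.000 F [1.  0.2 0.3] d [-0.0132 -0.0014  0.2391]
```

View pics/c2.png

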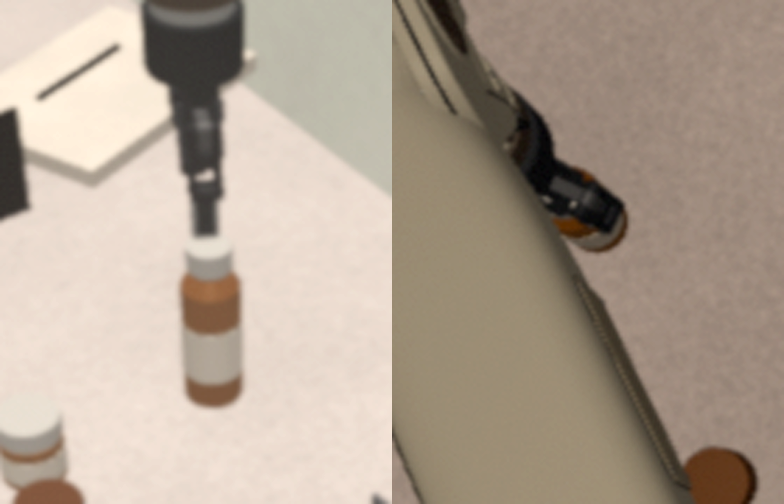

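The side view shows the fingers lined up over the cap (crop (205,235) over (208,245)). The residual is about 5 mm, so I correct it and descend.

Request:
arm_command(
  series=[
    {"dx": -0.013, "dy": -0.001, "dz": 0, "twist": 0, "gripper": 1},
    {"dx": -0.013, "dy": -0.001, "dz": 0.04, "twist": 0, "gripper": 1},
    {"dx": -0.013, "dy": -0.001, "dz": 0.08, "twist": 0, "gripper": 1},
    {"dx": -0.013, "dy": -0.001, "dz": 0.12, "twist": 0, "gripper": 1},
    {"dx": -0.013, "dy": -0.001, "dz": 0.15, "twist": 0, "gripper": 1},
    {"dx": -0.013, "dy": -0.001, "dz": 0.18, "twist": 0, "gripper": 1},
    {"dx": -0.013, "dy": -0.001, "dz": 0.2, "twist": 0, "gripper": 1},
    {"dx": -0.013, "dy": -0.001, "dz": 0.22, "twist": 0, "gripper": 1},
    {"dx": -0.013, "dy": -0.001, "dz": 0.23, "twist": 0, "gripper": 1},
    {"dx": -0.013, "dy": -0.001, "dz": 0.238, "twist": 0, "gripper": 1},
    {"dx": -0.013, "dy": -0.001, "dz": 0.238, "twist": 0, "gripper": 1},
    {"dx": -0.013, "dy": -0.001, "dz": 0.238, "twist": 0, "gripper": 1},
  ],
)

```text
time_s: 2.7
ee_pos: [0.632, 0.3183, 0.0846]
tool_rot: [0.223, 0.975, 0.0, 0.0]
wrist_force: [0.1, 0.1, 0.4]
gripper_width: 0.998
```

```bash
python3 -c "
from h import *
to(.6305,.318,.083)"
```

```text
t 2.70 [0.632  0.3183 0.0846] w 0.998 F [0.1 0.1 0.4] d [ 0.0031 -0.0023  0.004 ]
```

Request:
arm_command(
  series=[
    {"dx": 0, "dy": 0, "dz": 0, "twist": 0, "gripper": 0.75},
    {"dx": 0, "dy": 0, "dz": 0, "twist": 0, "gripper": 0.7},
    {"dx": 0, "dy": 0, "dz": 0, "twist": 0, "gripper": 0.65},
    {"dx": 0, "dy": 0, "dz": 0, "twist": 0, "gripper": 0.6},
    {"dx": 0, "dy": 0, "dz": 0, "twist": 0, "gripper": 0.55},
    {"dx": 0, "dy": 0, "dz": 0, "twist": 0, "gripper": 0.5},
    {"dx": 0, "dy": 0, "dz": 0, "twist": 0, "gripper": 0.4},
    {"dx": 0, "dy": 0, "dz": 0, "twist": 0, "gripper": 0.4},
    {"dx": 0, "dy": 0, "dz": 0, "twist": 0, "gripper": 0.4},
  ],
  force=50,
)

```text
time_s: 3.45
ee_pos: [0.6321, 0.3182, 0.085]
tool_rot: [0.224, 0.975, 0.0, 0.001]
wrist_force: [-0.3, -1.0, 5.4]
gripper_width: 0.59
```

Request:
arm_command(
  series=[
    {"dx": 0, "dy": 0, "dz": -0.01, "twist": 0, "gripper": 0.4},
    {"dx": 0, "dy": 0, "dz": -0.03, "twist": 0, "gripper": 0.4},
    {"dx": 0, "dy": 0, "dz": -0.06, "twist": 0, "gripper": 0.4},
    {"dx": 0, "dy": 0, "dz": -0.09, "twist": 0, "gripper": 0.4},
    {"dx": 0, "dy": 0, "dz": -0.12, "twist": 0, "gripper": 0.4},
    {"dx": 0, "dy": 0, "dz": -0.15, "twist": 0, "gripper": 0.4},
    {"dx": 0, "dy": 0, "dz": -0.17, "twist": 0, "gripper": 0.4},
    {"dx": 0, "dy": 0, "dz": -0.18, "twist": 0, "gripper": 0.4},
    {"dx": 0, "dy": 0, "dz": -0.18, "twist": 0, "gripper": 0.4},
    {"dx": 0, "dy": 0, "dz": -0.18, "twist": 0, "gripper": 0.4},
  ],
)

```text
time_s: 4.28
ee_pos: [0.6315, 0.3181, 0.1555]
tool_rot: [0.223, 0.975, -0.0, -0.0]
wrist_force: [-0.3, 0.6, -4.3]
gripper_width: 0.591
```

```bash
python3 -c "
from h import *
to(.5935,.0475,.155);to(.5935,.0475,.089)"
```

```text
t 4.28 [0.6315 0.3181 0.1555] w 0.591 F [-0.3  0.6 -4.3] d [-0.2092 -0.6503  0.0015]
t 4.28 [0.6315 0.3181 0.1555] w 0.591 F [-0.3  0.6 -4.3] d [-0.2093 -0.6502  0.1665]
```

Request:
arm_command(
  series=[
    {"dx": -0.01, "dy": -0.03, "dz": 0, "twist": 0, "gripper": 0.4},
    {"dx": -0.03, "dy": -0.09, "dz": 0, "twist": 0, "gripper": 0.4},
    {"dx": -0.055, "dy": -0.17, "dz": 0, "twist": 0, "gripper": 0.4},
    {"dx": -0.08, "dy": -0.25, "dz": 0, "twist": 0, "gripper": 0.4},
    {"dx": -0.105, "dy": -0.33, "dz": 0, "twist": 0, "gripper": 0.4},
    {"dx": -0.13, "dy": -0.41, "dz": 0, "twist": 0, "gripper": 0.4},
    {"dx": -0.155, "dy": -0.49, "dz": 0, "twist": 0, "gripper": 0.4},
    {"dx": -0.18, "dy": -0.56, "dz": 0, "twist": 0, "gripper": 0.4},
    {"dx": -0.2, "dy": -0.62, "dz": 0, "twist": 0, "gripper": 0.4},
    {"dx": -0.209, "dy": -0.65, "dz": 0, "twist": 0, "gripper": 0.4},
    {"dx": -0.209, "dy": -0.65, "dz": 0, "twist": 0, "gripper": 0.4},
    {"dx": -0.209, "dy": -0.65, "dz": 0, "twist": 0, "gripper": 0.4},
  ],
)

```text
time_s: 5.28
ee_pos: [0.5934, 0.0474, 0.1556]
tool_rot: [0.224, 0.975, 0.0, -0.001]
wrist_force: [-0.2, 0.4, -3.1]
gripper_width: 0.588
```

Run:
```python
from h import *
p,d=read_camera("side");t,dt=read_camera("top")
f=lambda a:cv2.resize(a,None,fx=2.8,fy=2.8,interpolation=2)
im=np.hstack([f(p[100:280,270:410]),f(t[130:310,240:380])])[:,:,::-1]
cv2.imwrite("pics/c3.png",cv2.convertScaleAbs(im,alpha=1.5))
to(.5935,.0475,.155);to(.5935,.0475,.090)
```

```text
t 5.38 [0.5937 0.0488 0.1557] w 0.588 F [ 1.  -0.6 -3.1] d [-0.0009 -0.0032  0.0018]
t 5.38 [0.5937 0.0488 0.1557] w 0.588 F [ 1.  -0.6 -3.1] d [-0.001  -0.0033  0.1643]
```

View pics/c3.png

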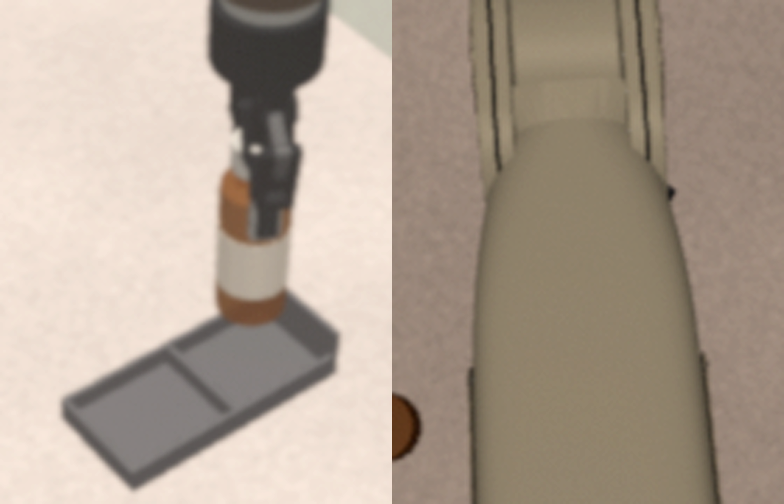

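Run:
```python
from h import *
q=plane("side",(270+252/2.8,100+323/2.8),.0708);print(q, q[:2]+.026*np.array([.553,.833]))
```

```text
[0.58136657 0.02844115 0.0708    ] [0.59574457 0.05009915]
```

Request:
arm_command(
  series=[
    {"dx": 0, "dy": -0.003, "dz": 0.02, "twist": 0, "gripper": 0.4},
    {"dx": 0, "dy": -0.003, "dz": 0.04, "twist": 0, "gripper": 0.4},
    {"dx": 0, "dy": -0.003, "dz": 0.06, "twist": 0, "gripper": 0.4},
    {"dx": 0, "dy": -0.003, "dz": 0.08, "twist": 0, "gripper": 0.4},
    {"dx": 0, "dy": -0.003, "dz": 0.1, "twist": 0, "gripper": 0.4},
    {"dx": 0, "dy": -0.003, "dz": 0.115, "twist": 0, "gripper": 0.4},
    {"dx": 0, "dy": -0.003, "dz": 0.13, "twist": 0, "gripper": 0.4},
    {"dx": 0, "dy": -0.003, "dz": 0.14, "twist": 0, "gripper": 0.4},
    {"dx": 0, "dy": -0.003, "dz": 0.147, "twist": 0, "gripper": 0.4},
    {"dx": 0, "dy": -0.003, "dz": 0.15, "twist": 0, "gripper": 0.4},
    {"dx": 0, "dy": -0.003, "dz": 0.15, "twist": 0, "gripper": 0.4},
  ],
)

```text
time_s: 6.3
ee_pos: [0.5932, 0.0465, 0.096]
tool_rot: [0.224, 0.975, -0.0, -0.0]
wrist_force: [-0.0, -0.2, -3.5]
gripper_width: 0.59
```

Bottle base at (0.596, 0.050), which agrees with the plan. Now the slow approach to contact.

Request:
arm_command(
  series=[
    {"dx": 0, "dy": 0, "dz": 0.0025, "twist": 0, "gripper": 0.4},
    {"dx": 0, "dy": 0, "dz": 0.005, "twist": 0, "gripper": 0.4},
    {"dx": 0, "dy": 0, "dz": 0.0075, "twist": 0, "gripper": 0.4},
    {"dx": 0, "dy": 0, "dz": 0.01, "twist": 0, "gripper": 0.4},
    {"dx": 0, "dy": 0, "dz": 0.012, "twist": 0, "gripper": 0.4},
    {"dx": 0, "dy": 0, "dz": 0.0135, "twist": 0, "gripper": 0.4},
    {"dx": 0, "dy": 0, "dz": 0.0135, "twist": 0, "gripper": 0.4},
    {"dx": 0, "dy": 0, "dz": 0.0135, "twist": 0, "gripper": 0.4},
  ],
)

```text
time_s: 6.97
ee_pos: [0.5931, 0.0466, 0.0907]
tool_rot: [0.223, 0.975, -0.0, -0.0]
wrist_force: [-0.3, -0.3, -2.3]
gripper_width: 0.592
```

Request:
arm_command(
  series=[
    {"dx": 0, "dy": 0, "dz": 0.001, "twist": 0, "gripper": 0.4},
    {"dx": 0, "dy": 0, "dz": 0.0025, "twist": 0, "gripper": 0.4},
    {"dx": 0, "dy": 0, "dz": 0.003, "twist": 0, "gripper": 0.4},
    {"dx": 0, "dy": 0, "dz": 0.003, "twist": 0, "gripper": 0.4},
    {"dx": 0, "dy": 0, "dz": 0.003, "twist": 0, "gripper": 0.4},
  ],
)

```text
time_s: 7.38
ee_pos: [0.5934, 0.0466, 0.09]
tool_rot: [0.224, 0.975, 0.0, 0.0]
wrist_force: [-2.2, -0.5, 1.1]
gripper_width: 0.588
```

Request:
arm_command(
  series=[
    {"dx": 0, "dy": 0, "dz": 0.001, "twist": 0, "gripper": 0.4},
    {"dx": 0, "dy": 0, "dz": 0.001, "twist": 0, "gripper": 0.6},
    {"dx": 0, "dy": 0, "dz": 0.001, "twist": 0, "gripper": 0.63},
    {"dx": 0, "dy": 0, "dz": 0.001, "twist": 0, "gripper": 0.66},
    {"dx": 0, "dy": 0, "dz": 0.001, "twist": 0, "gripper": 0.7},
    {"dx": 0, "dy": 0, "dz": 0.001, "twist": 0, "gripper": 0.75},
    {"dx": 0, "dy": 0, "dz": 0.001, "twist": 0, "gripper": 0.8},
    {"dx": 0, "dy": 0, "dz": 0.001, "twist": 0, "gripper": 0.9},
    {"dx": 0, "dy": 0, "dz": 0.001, "twist": 0, "gripper": 1},
    {"dx": 0, "dy": 0, "dz": 0.001, "twist": 0, "gripper": 1},
    {"dx": 0, "dy": 0, "dz": 0.001, "twist": 0, "gripper": 1},
  ],
)

```text
time_s: 8.3
ee_pos: [0.5932, 0.0466, 0.0891]
tool_rot: [0.223, 0.975, 0.0, -0.0]
wrist_force: [0.3, 0.0, 0.1]
gripper_width: 0.994
```

Request:
arm_command(
  series=[
    {"dx": 0, "dy": 0, "dz": -0.02, "twist": 0, "gripper": 1},
    {"dx": 0, "dy": 0, "dz": -0.05, "twist": 0, "gripper": 1},
    {"dx": 0, "dy": 0, "dz": -0.09, "twist": 0, "gripper": 1},
    {"dx": 0, "dy": 0, "dz": -0.13, "twist": 0, "gripper": 1},
    {"dx": 0, "dy": 0, "dz": -0.17, "twist": 0, "gripper": 1},
    {"dx": 0, "dy": 0, "dz": -0.21, "twist": 0, "gripper": 1},
    {"dx": 0, "dy": 0, "dz": -0.25, "twist": 0, "gripper": 1},
    {"dx": 0, "dy": 0, "dz": -0.29, "twist": 0, "gripper": 1},
    {"dx": 0, "dy": 0, "dz": -0.33, "twist": 0, "gripper": 1},
    {"dx": 0, "dy": 0, "dz": -0.36, "twist": 0, "gripper": 1},
    {"dx": 0, "dy": 0, "dz": -0.37, "twist": 0, "gripper": 1},
    {"dx": 0, "dy": 0, "dz": -0.37, "twist": 0, "gripper": 1},
  ],
)

```text
time_s: 9.3
ee_pos: [0.594, 0.0467, 0.239]
tool_rot: [0.224, 0.975, 0.001, 0.002]
wrist_force: [-0.3, -0.5, -0.2]
gripper_width: 0.999
```

```bash
python3 -c "
from h import *
to(.45,.31,.235);to(.45,.31,.027)"
```

```text
t 9.30 [0.594  0.0467 0.239 ] w 0.999 F [-0.3 -0.5 -0.2] d [0.6109 0.4357 0.0089]
t 9.30 [0.594  0.0467 0.239 ] w 0.999 F [-0.3 -0.5 -0.2] d [0.6124 0.4348 0.5289]
```

Request:
arm_command(
  series=[
    {"dx": 0.03, "dy": 0.02, "dz": 0, "twist": 0.03, "gripper": 1},
    {"dx": 0.09, "dy": 0.065, "dz": 0, "twist": 0.06, "gripper": 1},
    {"dx": 0.16, "dy": 0.115, "dz": 0, "twist": 0.1, "gripper": 1},
    {"dx": 0.23, "dy": 0.165, "dz": 0, "twist": 0.1, "gripper": 1},
    {"dx": 0.3, "dy": 0.215, "dz": 0, "twist": 0.1, "gripper": 1},
    {"dx": 0.37, "dy": 0.265, "dz": 0, "twist": 0.1, "gripper": 1},
    {"dx": 0.44, "dy": 0.315, "dz": 0, "twist": 0.1, "gripper": 1},
    {"dx": 0.51, "dy": 0.365, "dz": 0, "twist": 0.1, "gripper": 1},
    {"dx": 0.57, "dy": 0.41, "dz": 0, "twist": 0.1, "gripper": 1},
    {"dx": 0.611, "dy": 0.435, "dz": 0, "twist": 0.1, "gripper": 1},
    {"dx": 0.611, "dy": 0.435, "dz": 0, "twist": 0.1, "gripper": 1},
    {"dx": 0.611, "dy": 0.435, "dz": 0, "twist": 0.1, "gripper": 1},
  ],
)

```text
time_s: 10.3
ee_pos: [0.448, 0.3102, 0.2361]
tool_rot: [0.372, 0.928, -0.001, -0.0]
wrist_force: [0.3, -0.3, 0.1]
gripper_width: 1.004
```

Run:
```python
from h import *
p,d=read_camera("side");t,dt=read_camera("top")
f=lambda a:cv2.resize(a,None,fx=2.8,fy=2.8,interpolation=2)
im=np.hstack([f(p[80:260,180:320]),f(p[90:270,280:420])])[:,:,::-1]
cv2.imwrite("pics/c4.png",cv2.convertScaleAbs(im,alpha=1.5))
W=world("top",dt);q=W[(W[...,2]>.135)&(W[...,2]<.165)&(abs(W[...,0]-.5935)<.06)&(abs(W[...,1]-.0475)<.06)]
print("tall now",len(q),q.mean(0) if len(q) else 0)
to(.45,.31,.100);to(.45,.31,.027)
```

```text
tall now 286 [0.59133282 0.04703155 0.15508892]
t 10.40 [0.449  0.309  0.2365] w 0.999 F [ 0.4 -0.3  1. ] d [0.     0.0041 0.3411]
t 10.40 [0.449  0.309  0.2365] w 0.999 F [ 0.4 -0.3  1. ] d [0.     0.0043 0.5236]
```

View pics/c4.png

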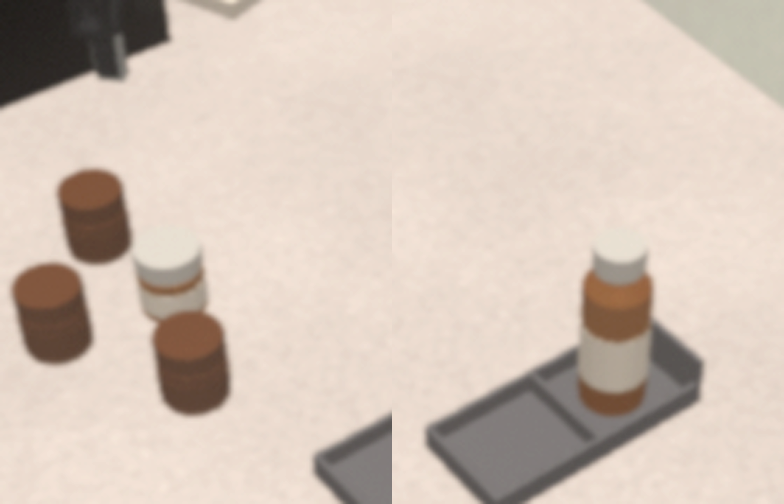

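The tall bottle stands in the back pocket: crop (615,340), cap at (0.591, 0.047, 0.155). I lower the gripper to just above the jar and check the alignment.

Request:
arm_command(
  series=[
    {"dx": 0, "dy": 0.004, "dz": 0.05, "twist": 0, "gripper": 1},
    {"dx": 0, "dy": 0.004, "dz": 0.12, "twist": 0, "gripper": 1},
    {"dx": 0, "dy": 0.004, "dz": 0.19, "twist": 0, "gripper": 1},
    {"dx": 0, "dy": 0.004, "dz": 0.26, "twist": 0, "gripper": 1},
    {"dx": 0, "dy": 0.004, "dz": 0.32, "twist": 0, "gripper": 1},
    {"dx": 0, "dy": 0.004, "dz": 0.36, "twist": 0, "gripper": 1},
    {"dx": 0, "dy": 0.004, "dz": 0.38, "twist": 0, "gripper": 1},
    {"dx": 0, "dy": 0.004, "dz": 0.38, "twist": 0, "gripper": 1},
    {"dx": 0, "dy": 0.004, "dz": 0.38, "twist": 0, "gripper": 1},
  ],
)

```text
time_s: 11.15
ee_pos: [0.4507, 0.3102, 0.0853]
tool_rot: [0.374, 0.927, -0.0, 0.0]
wrist_force: [-0.2, 0.5, -0.1]
gripper_width: 1.0
```

Run:
```python
from h import *
p,d=read_camera("side");t,dt=read_camera("top")
f=lambda a:cv2.resize(a,None,fx=2.8,fy=2.8,interpolation=2)
im=np.hstack([f(p[80:260,180:320]),f(t[180:360,120:260])])[:,:,::-1]
cv2.imwrite("pics/c5.png",cv2.convertScaleAbs(im,alpha=1.8))
to(.45,.31,.027)
```

```text
t 11.25 [0.4514 0.3112 0.0866] w 1.000 F [ 0.1 -0.4  0.1] d [ 0.0006 -0.005   0.1489]
```

View pics/c5.png

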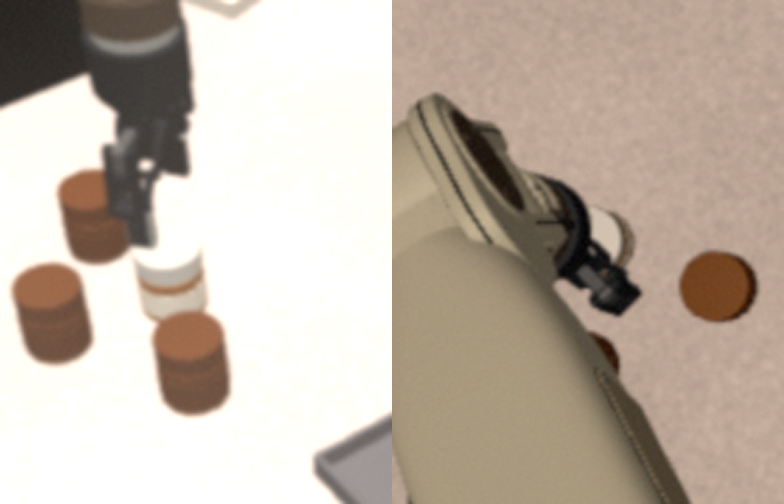

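The near finger at crop (142,230) and far finger at (175,165) straddle the lid at (168,245), about 3 mm off along tool x. I trim that and descend.

Request:
arm_command(
  series=[
    {"dx": -0.007, "dy": -0.005, "dz": 0.01, "twist": 0, "gripper": 1},
    {"dx": -0.007, "dy": -0.005, "dz": 0.03, "twist": 0, "gripper": 1},
    {"dx": -0.007, "dy": -0.005, "dz": 0.05, "twist": 0, "gripper": 1},
    {"dx": -0.007, "dy": -0.005, "dz": 0.07, "twist": 0, "gripper": 1},
    {"dx": -0.007, "dy": -0.005, "dz": 0.09, "twist": 0, "gripper": 1},
    {"dx": -0.007, "dy": -0.005, "dz": 0.11, "twist": 0, "gripper": 1},
    {"dx": -0.007, "dy": -0.005, "dz": 0.125, "twist": 0, "gripper": 1},
    {"dx": -0.007, "dy": -0.005, "dz": 0.137, "twist": 0, "gripper": 1},
    {"dx": -0.007, "dy": -0.005, "dz": 0.146, "twist": 0, "gripper": 1},
    {"dx": -0.007, "dy": -0.005, "dz": 0.146, "twist": 0, "gripper": 1},
    {"dx": -0.007, "dy": -0.005, "dz": 0.146, "twist": 0, "gripper": 1},
  ],
)

```text
time_s: 12.17
ee_pos: [0.4507, 0.3075, 0.0266]
tool_rot: [0.373, 0.928, -0.0, -0.0]
wrist_force: [0.1, 0.1, -0.1]
gripper_width: 1.006
```

Request:
arm_command(
  series=[
    {"dx": 0, "dy": 0, "dz": 0, "twist": 0, "gripper": 0.8},
    {"dx": 0, "dy": 0, "dz": 0, "twist": 0, "gripper": 0.75},
    {"dx": 0, "dy": 0, "dz": 0, "twist": 0, "gripper": 0.7},
    {"dx": 0, "dy": 0, "dz": 0, "twist": 0, "gripper": 0.65},
    {"dx": 0, "dy": 0, "dz": 0, "twist": 0, "gripper": 0.6},
    {"dx": 0, "dy": 0, "dz": 0, "twist": 0, "gripper": 0.5},
    {"dx": 0, "dy": 0, "dz": 0, "twist": 0, "gripper": 0.4},
    {"dx": 0, "dy": 0, "dz": 0, "twist": 0, "gripper": 0.4},
    {"dx": 0, "dy": 0, "dz": 0, "twist": 0, "gripper": 0.4},
  ],
  force=40,
)

```text
time_s: 12.92
ee_pos: [0.4513, 0.3079, 0.0275]
tool_rot: [0.373, 0.928, 0.001, 0.0]
wrist_force: [-1.6, 0.8, 5.6]
gripper_width: 0.639
```

Request:
arm_command(
  series=[
    {"dx": 0, "dy": 0, "dz": -0.01, "twist": 0, "gripper": 0.4},
    {"dx": 0, "dy": 0, "dz": -0.04, "twist": 0, "gripper": 0.4},
    {"dx": 0, "dy": 0, "dz": -0.08, "twist": 0, "gripper": 0.4},
    {"dx": 0, "dy": 0, "dz": -0.12, "twist": 0, "gripper": 0.4},
    {"dx": 0, "dy": 0, "dz": -0.16, "twist": 0, "gripper": 0.4},
    {"dx": 0, "dy": 0, "dz": -0.2, "twist": 0, "gripper": 0.4},
    {"dx": 0, "dy": 0, "dz": -0.23, "twist": 0, "gripper": 0.4},
    {"dx": 0, "dy": 0, "dz": -0.25, "twist": 0, "gripper": 0.4},
    {"dx": 0, "dy": 0, "dz": -0.25, "twist": 0, "gripper": 0.4},
    {"dx": 0, "dy": 0, "dz": -0.25, "twist": 0, "gripper": 0.4},
  ],
)

```text
time_s: 13.75
ee_pos: [0.4505, 0.3073, 0.1263]
tool_rot: [0.373, 0.928, -0.0, -0.0]
wrist_force: [-0.2, 0.6, -1.9]
gripper_width: 0.651
```

```bash
python3 -c "
from h import *
to(.4975,.0415,.128);to(.4975,.0415,.034)"
```

```text
t 13.75 [0.4505 0.3073 0.1263] w 0.651 F [-0.2  0.6 -1.9] d [-0.545  -0.3981 -0.004 ]
t 13.75 [0.4505 0.3073 0.1263] w 0.651 F [-0.2  0.6 -1.9] d [-0.545 -0.398  0.231]
```

Request:
arm_command(
  series=[
    {"dx": -0.03, "dy": -0.02, "dz": 0, "twist": 0, "gripper": 0.4},
    {"dx": -0.08, "dy": -0.06, "dz": 0, "twist": 0, "gripper": 0.4},
    {"dx": -0.14, "dy": -0.1, "dz": 0, "twist": 0, "gripper": 0.4},
    {"dx": -0.2, "dy": -0.145, "dz": 0, "twist": 0, "gripper": 0.4},
    {"dx": -0.26, "dy": -0.19, "dz": 0, "twist": 0, "gripper": 0.4},
    {"dx": -0.32, "dy": -0.235, "dz": 0, "twist": 0, "gripper": 0.4},
    {"dx": -0.38, "dy": -0.28, "dz": 0, "twist": 0, "gripper": 0.4},
    {"dx": -0.44, "dy": -0.32, "dz": 0, "twist": 0, "gripper": 0.4},
    {"dx": -0.5, "dy": -0.365, "dz": 0, "twist": 0, "gripper": 0.4},
    {"dx": -0.53, "dy": -0.388, "dz": 0, "twist": 0, "gripper": 0.4},
    {"dx": -0.545, "dy": -0.398, "dz": 0, "twist": 0, "gripper": 0.4},
    {"dx": -0.545, "dy": -0.398, "dz": 0, "twist": 0, "gripper": 0.4},
  ],
)

```text
time_s: 14.75
ee_pos: [0.4971, 0.0398, 0.1257]
tool_rot: [0.375, 0.927, -0.001, -0.001]
wrist_force: [-0.4, 0.4, -1.6]
gripper_width: 0.645
```

Run:
```python
from h import *
p,d=read_camera("side")
im=cv2.resize(p[120:300,260:440],None,fx=3,fy=3,interpolation=2)[:,:,::-1]
cv2.imwrite("pics/c6.png",cv2.convertScaleAbs(im,alpha=1.5))
to(.4975,.0415,.040)
```

```text
t 14.80 [0.4971 0.0411 0.1259] w 0.646 F [-0.9 -0.5 -2.4] d [-0.0004  0.0017  0.2147]
```

View pics/c6.png

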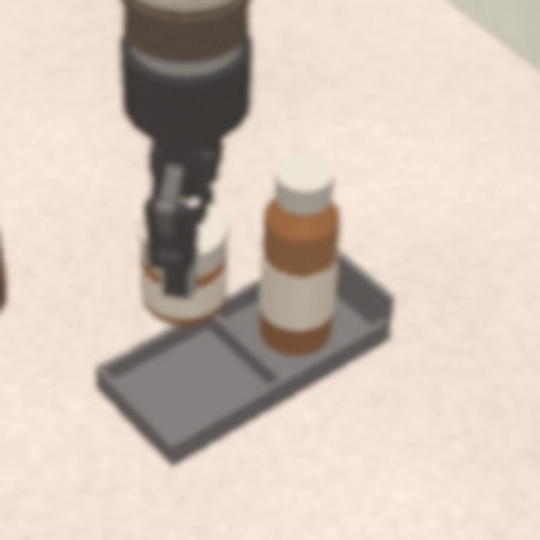

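The jar hangs upright over the front pocket (base edge at crop (184,322)) and the tall bottle stands at (298,270).

Run:
```python
from h import *
q=plane("side",(260+184/3,120+322/3),.0985);print(q[:2]+.028*np.array([.553,.833]))
```

```text
[0.49802229 0.04428333]
```

Request:
arm_command(
  series=[
    {"dx": 0, "dy": 0.001, "dz": 0.02, "twist": 0, "gripper": 0.4},
    {"dx": 0, "dy": 0.001, "dz": 0.05, "twist": 0, "gripper": 0.4},
    {"dx": 0, "dy": 0.001, "dz": 0.08, "twist": 0, "gripper": 0.4},
    {"dx": 0, "dy": 0.001, "dz": 0.11, "twist": 0, "gripper": 0.4},
    {"dx": 0, "dy": 0.001, "dz": 0.14, "twist": 0, "gripper": 0.4},
    {"dx": 0, "dy": 0.001, "dz": 0.165, "twist": 0, "gripper": 0.4},
    {"dx": 0, "dy": 0.001, "dz": 0.185, "twist": 0, "gripper": 0.4},
    {"dx": 0, "dy": 0.001, "dz": 0.2, "twist": 0, "gripper": 0.4},
    {"dx": 0, "dy": 0.001, "dz": 0.21, "twist": 0, "gripper": 0.4},
    {"dx": 0, "dy": 0.001, "dz": 0.215, "twist": 0, "gripper": 0.4},
    {"dx": 0, "dy": 0.001, "dz": 0.217, "twist": 0, "gripper": 0.4},
    {"dx": 0, "dy": 0.001, "dz": 0.217, "twist": 0, "gripper": 0.4},
  ],
)

```text
time_s: 15.8
ee_pos: [0.4983, 0.042, 0.0401]
tool_rot: [0.373, 0.928, 0.0, 0.0]
wrist_force: [0.0, -0.1, -1.5]
gripper_width: 0.645
```

Request:
arm_command(
  series=[
    {"dx": 0, "dy": 0, "dz": 0.0025, "twist": 0, "gripper": 0.4},
    {"dx": 0, "dy": 0, "dz": 0.005, "twist": 0, "gripper": 0.4},
    {"dx": 0, "dy": 0, "dz": 0.0075, "twist": 0, "gripper": 0.4},
    {"dx": 0, "dy": 0, "dz": 0.01, "twist": 0, "gripper": 0.4},
    {"dx": 0, "dy": 0, "dz": 0.012, "twist": 0, "gripper": 0.4},
    {"dx": 0, "dy": 0, "dz": 0.013, "twist": 0, "gripper": 0.4},
    {"dx": 0, "dy": 0, "dz": 0.013, "twist": 0, "gripper": 0.4},
    {"dx": 0, "dy": 0, "dz": 0.013, "twist": 0, "gripper": 0.4},
  ],
)

```text
time_s: 16.47
ee_pos: [0.498, 0.042, 0.0347]
tool_rot: [0.373, 0.928, -0.0, -0.0]
wrist_force: [0.3, -0.7, -1.5]
gripper_width: 0.64
```

Request:
arm_command(
  series=[
    {"dx": 0, "dy": 0, "dz": 0.001, "twist": 0, "gripper": 0.4},
    {"dx": 0, "dy": 0, "dz": 0.0025, "twist": 0, "gripper": 0.4},
    {"dx": 0, "dy": 0, "dz": 0.004, "twist": 0, "gripper": 0.4},
    {"dx": 0, "dy": 0, "dz": 0.004, "twist": 0, "gripper": 0.4},
    {"dx": 0, "dy": 0, "dz": 0.004, "twist": 0, "gripper": 0.4},
    {"dx": 0, "dy": 0, "dz": 0.004, "twist": 0, "gripper": 0.4},
  ],
)

```text
time_s: 16.97
ee_pos: [0.498, 0.042, 0.0331]
tool_rot: [0.373, 0.928, -0.0, -0.0]
wrist_force: [-0.1, 0.3, -1.7]
gripper_width: 0.643
```

Request:
arm_command(
  series=[
    {"dx": 0, "dy": 0, "dz": 0.001, "twist": 0, "gripper": 0.4},
    {"dx": 0, "dy": 0, "dz": 0.002, "twist": 0, "gripper": 0.4},
    {"dx": 0, "dy": 0, "dz": 0.003, "twist": 0, "gripper": 0.4},
    {"dx": 0, "dy": 0, "dz": 0.003, "twist": 0, "gripper": 0.4},
    {"dx": 0, "dy": 0, "dz": 0.003, "twist": 0, "gripper": 0.4},
  ],
)

```text
time_s: 17.38
ee_pos: [0.4981, 0.042, 0.0325]
tool_rot: [0.373, 0.928, 0.0, 0.0]
wrist_force: [-2.2, -0.6, 5.2]
gripper_width: 0.641
```

Contact confirmed: the wrist z force went from −1.7 to +5.2 N. Release, then straight up.

Request:
arm_command(
  series=[
    {"dx": 0, "dy": 0, "dz": 0, "twist": 0, "gripper": 0.65},
    {"dx": 0, "dy": 0, "dz": 0, "twist": 0, "gripper": 0.68},
    {"dx": 0, "dy": 0, "dz": 0, "twist": 0, "gripper": 0.71},
    {"dx": 0, "dy": 0, "dz": 0, "twist": 0, "gripper": 0.74},
    {"dx": 0, "dy": 0, "dz": 0, "twist": 0, "gripper": 0.78},
    {"dx": 0, "dy": 0, "dz": 0, "twist": 0, "gripper": 0.84},
    {"dx": 0, "dy": 0, "dz": 0, "twist": 0, "gripper": 0.9},
    {"dx": 0, "dy": 0, "dz": 0, "twist": 0, "gripper": 0.95},
    {"dx": 0, "dy": 0, "dz": 0, "twist": 0, "gripper": 0.95},
    {"dx": 0, "dy": 0, "dz": 0, "twist": 0, "gripper": 0.95},
  ],
)

```text
time_s: 18.22
ee_pos: [0.498, 0.042, 0.0319]
tool_rot: [0.373, 0.928, -0.0, -0.0]
wrist_force: [0.8, 0.3, 0.2]
gripper_width: 0.949
```

Request:
arm_command(
  series=[
    {"dx": 0, "dy": 0, "dz": -0.02, "twist": 0, "gripper": 0.95},
    {"dx": 0, "dy": 0, "dz": -0.06, "twist": 0, "gripper": 0.95},
    {"dx": 0, "dy": 0, "dz": -0.11, "twist": 0, "gripper": 0.95},
    {"dx": 0, "dy": 0, "dz": -0.17, "twist": 0, "gripper": 0.95},
    {"dx": 0, "dy": 0, "dz": -0.23, "twist": 0, "gripper": 0.95},
    {"dx": 0, "dy": 0, "dz": -0.29, "twist": 0, "gripper": 0.95},
    {"dx": 0, "dy": 0, "dz": -0.35, "twist": 0, "gripper": 0.95},
    {"dx": 0, "dy": 0, "dz": -0.41, "twist": 0, "gripper": 0.95},
    {"dx": 0, "dy": 0, "dz": -0.47, "twist": 0, "gripper": 0.95},
    {"dx": 0, "dy": 0, "dz": -0.5, "twist": 0, "gripper": 0.95},
    {"dx": 0, "dy": 0, "dz": -0.52, "twist": 0, "gripper": 0.95},
    {"dx": 0, "dy": 0, "dz": -0.52, "twist": 0, "gripper": 0.95},
  ],
)

```text
time_s: 19.22
ee_pos: [0.499, 0.042, 0.2422]
tool_rot: [0.373, 0.928, 0.001, 0.002]
wrist_force: [-0.1, 0.0, 0.3]
gripper_width: 0.952
```

Request:
arm_command(
  series=[
    {"dx": 0.05, "dy": 0.02, "dz": 0, "twist": 0, "gripper": 0.95},
    {"dx": 0.11, "dy": 0.06, "dz": 0, "twist": 0, "gripper": 0.95},
    {"dx": 0.17, "dy": 0.1, "dz": 0, "twist": 0, "gripper": 0.95},
    {"dx": 0.23, "dy": 0.14, "dz": 0, "twist": 0, "gripper": 0.95},
    {"dx": 0.29, "dy": 0.18, "dz": 0, "twist": 0, "gripper": 0.95},
    {"dx": 0.35, "dy": 0.22, "dz": 0, "twist": 0, "gripper": 0.95},
    {"dx": 0.41, "dy": 0.26, "dz": 0, "twist": 0, "gripper": 0.95},
    {"dx": 0.47, "dy": 0.3, "dz": 0, "twist": 0, "gripper": 0.95},
    {"dx": 0.5, "dy": 0.32, "dz": 0, "twist": 0, "gripper": 0.95},
    {"dx": 0.5, "dy": 0.32, "dz": 0, "twist": 0, "gripper": 0.95},
  ],
)

```text
time_s: 20.05
ee_pos: [0.4409, 0.2752, 0.2383]
tool_rot: [0.371, 0.929, -0.001, -0.001]
wrist_force: [1.0, -0.4, -1.2]
gripper_width: 0.953
```

Run:
```python
from h import *
p,d=read_camera("side");t,dt=read_camera("top")
W=world("top",dt)
for n,x,y,a,b in(("tall",.5935,.0475,.135,.165),("jar",.498,.042,.055,.08),("med",.628,-.29,.09,.11)):
    q=W[(W[...,2]>a)&(W[...,2]<b)&(abs(W[...,0]-x)<.05)&(abs(W[...,1]-y)<.05)];print(n,len(q),q.mean(0).round(4))
f=lambda a:cv2.resize(a,None,fx=2,fy=2,interpolation=2)
im=np.hstack([f(p[100:360,280:480]),f(t[90:350,250:450])])[:,:,::-1]
cv2.imwrite("pics/c7.png",cv2.convertScaleAbs(im,alpha=1.5))
to(0,0,0)
```

```text
tall 285 [0.5914 0.0469 0.1552]
jar 500 [0.4957 0.0443 0.0676]
med 215 [ 0.6279 -0.2892  0.0999]
t 20.15 [0.4416 0.2727 0.2386] w 0.948 F [0.6 0.5 0.5] d [ 0.326  -1.2542  0.6001]
```

View pics/c7.png

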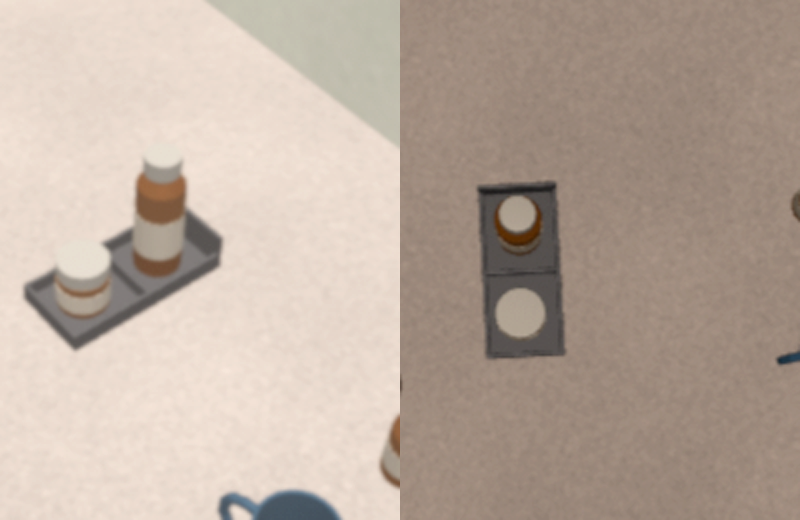

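Both stand upright and centred in their pockets: the tall bottle at crop (158,215) in the back, the jar at (83,275) in front. The medium bottle has not moved, and the arm is clear.

```bash
python3 -c "
from cell import ctrl
print(ctrl.sign_off())"
```

```text
the job is handed in; nothing more can be done
None
```

The carrier is loaded and the job is handed in. I stood the tall bottle in the back pocket first, then the white-lidded short jar in the front pocket. Each was lowered slowly until the wrist force showed contact with the floor (largest z reading 5.2 N), then released.

**Last checks (top and side views, about 20.1 s on the clock):**
- **Tall bottle:** upright, with its cap at (0.591, 0.047, 0.155).
- **Short jar:** upright, with its lid at (0.496, 0.044). Its lid height read 0.0676 against the expected 0.067.
- **Medium bottle:** unmoved, within 1 mm of its first measurement.
- **Arm:** clear of everything, at z = 0.24 m.

Before the jar grasp, the side view put the fingers 3–7 mm off along tool x, which disagreed with the top-view depth. I trimmed about 3 mm and the grip held. No check failed.

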